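# Clamp a painting panel upright in the lever vise

### The job

Set the wooden painting panel up for painting its edges: take it off the little easel, stand it upright on its lower edge between the two jaws of the lever vise, flat against the fixed jaw, and let go. Then pump the vise's hand lever through full strokes, right down and all the way back up each time, until the sliding jaw grips the panel tight, and leave it standing firmly gripped with the lever up. Leave the lidded jar, the mug and the roll of tape alone.

Things in the scene. Friction and masses are not known exactly. Their poses are not given: they have to be found in the camera images.
- panel: Box-framed wooden painting panel, 150 mm wide, 140 high, 34 thick, 0.3 to 0.5 kg; white front with strips of blue tape, bare wooden edges and back. Origin: middle of its underside (150 x 34 mm). x through the thickness, out of the white front; y along the width; z up its height. At the start it leans back on the easel, its z axis 32 degrees (0.56 rad) off vertical.
- easel: Small pale wooden table easel, fixed. Origin on the table under its middle; x to the side the panel's front faces. The panel sits on its ledge, behind a lip 10 mm high, and leans on two rails 100 mm apart that end 35 mm short of its upper edge; a crossbar behind the rails lies 45 mm up the panel. The panel lifts out along its own z axis.
- vise: Lever vise on a plywood board 360 x 150 x 18 mm, fixed. Origin: centre of the board's underside; x along the clamping direction, from lever end to fixed jaw; z up. Sliding jaw's face at x = +58 mm plus jaw; fixed jaw's face 17 mm beyond stand_spot; both 110 mm wide about y = 0, tops 80 mm up. Grey housing x -53 to +37 mm, 96 mm high. Lever pivot at x = -4, y = 0, 84 mm up.
- stand_spot (a point): Point on the top of the vise's board, 17 mm in front of the fixed jaw's face, where the middle of the panel's underside belongs: a panel standing here with its x axis along the vise's x axis, either way round, lies flat against the fixed jaw. Axes as vise; at x = +111 to +129 mm in its frame.
- fence: The fixed jaw: pale wooden block with a thin cork face, 110 mm wide, 62 mm high, bolted in slots. Axes as vise. Origin at the height of vise's, 146 mm behind the jaw's face along x (so 0 to 18 mm from the vise's origin towards the lever, depending on how the jaw was set).
- jaw_pad: The thick black rubber facing of the sliding jaw, 110 mm wide, 60 mm high; it yields up to 6 mm (9 N per mm) as it presses. Axes as vise; its origin starts from that of vise and travels with the jaw along x by jaw, less what the rubber yields.
- jaw (a joint): Travel of the sliding jaw towards the fixed jaw, 0 (fully open, as at the start) to 0.075 m. A full stroke of the lever drives it on by about 10 mm, and it stays there when the lever goes back. 36 to 54 mm bring it to a panel that lies against the fixed jaw, about 4 mm more makes it tight; then it stops advancing and the drive slips.
- lever (a joint): Hand lever: 0 at rest, fully up (42 degrees above level, pointing along the vise's -x); 0.62 rad fully down (6 degrees above level). A spring brings it back up. Pressed at lever_grip it takes about 9 N while the jaw runs free, about 12 N once the jaw is tight (the drive then slips).
- lever_grip (a point): Point on the upper side of the lever's black rubber grip, 155 mm along from the pivot and 12 mm above the lever's centre line. The round grip is 24 mm thick and runs from 106 to 202 mm from the pivot. The point swings with the lever: about 197 mm above the table at rest, 113 mm fully down.
- jar: Bystander: lidded glass jar, 72 mm across, 118 mm tall. Origin: middle of its underside.
- mug: Bystander: white mug, 76 mm across, 85 mm tall. Origin: middle of its underside.
- tape_roll: Bystander: roll of paper tape lying flat, 100 mm across, 24 mm high. Origin: middle of its underside.

How it is judged (in metres and radians):
On the way, in this order (a step that is already met when the one before it is completed fails the run):
1. the panel stands upright on its lower edge between the jaws, let go, the lever still up (angle between panel's own z axis and vertical below 0.06 rad and angle between the x axis of panel and the x axis of vise, either way round below 0.15 rad and horizontal distance between panel and stand_spot below 0.03 m and z of panel in the frame of vise between 0.015 and 0.021 m and contact force between the fingers and panel below 0.1 N and linear speed of panel below 0.02 m/s and value of joint lever below 0.1 rad), for 0.2 s.
2. first stroke: the lever is pressed right down (value of joint lever above 0.52 rad), for 0.05 s.
3. the lever is let all the way back up (value of joint lever below 0.1 rad), for 0.05 s.
4. second stroke: right down (value of joint lever above 0.52 rad), for 0.05 s.
5. all the way back up (value of joint lever below 0.1 rad), for 0.05 s.
6. third stroke: right down (value of joint lever above 0.52 rad), for 0.05 s.
7. the sliding jaw presses the panel against the fixed jaw (contact force between each of jaw_pad, fence and panel above 15 N), for 0.2 s.
At the end, for the whole second after the job is handed in: The panel stands on its lower edge on the vise's board (within 0.06 rad of upright and of square to the jaws, 4 mm of the board, 25 mm of its place at the fixed jaw), at rest, both jaws pressing it with over 15 N, and the lever is back up (under 0.1 rad) (all of step 7 and angle between panel's own z axis and vertical below 0.06 rad and angle between the x axis of panel and the x axis of vise, either way round below 0.06 rad and horizontal distance between panel and stand_spot below 0.025 m and z of panel in the frame of vise between 0.015 and 0.022 m and linear speed of panel below 0.01 m/s and value of joint lever below 0.1 rad); the robot touches nothing.
It fails at once if the jar is disturbed (distance of jar from where it was at the start of the episode above 0.025 m or angle between jar's own z axis and vertical above 0.3 rad).
It fails at once if the mug is disturbed (distance of mug from where it was at the start of the episode above 0.025 m or angle between mug's own z axis and vertical above 0.3 rad).
It fails at once if the roll of tape is disturbed (distance of tape_roll from where it was at the start of the episode above 0.025 m or angle between tape_roll's own z axis and vertical above 0.3 rad).
It also fails if it takes over 72 s, if anything falls off the work surface, if the arm or the gripper's body presses on something with over 40 N, if the wrist force passes 120 N, or if a joint passes its speed limit or range.

### The arm

A 6-joint arm with a two-finger parallel gripper is mounted at the origin on the work surface. World frame = base frame: x ahead of the robot, y to its left, z up, the work surface at z = 0. Lengths are in mm, angles in rad, forces in N, time in s.
With the tool pointing down it reaches from about 275 to 1000 mm from the base axis. Payload 8.4 kg.
Tool frame: the origin (TCP) lies between the finger pads; the fingertips stand 22 mm ahead of it and the grasp point (between the pads) lies 3 mm ahead of it (r.nose_length is the z of the fingertips in the tool frame, in mm); z points along the fingers, y is the line along which they close (so a half turn about z gives the same grasp; the last joint's range is limited). The gripper opens to 85 mm and grips with 20 to 120 N. Pads are 22 mm wide; open, the fingers measure 114 mm over their backs; the gripper's body (76 mm by 85 mm) begins 54 mm behind the grasp point. The pads swing forward as they close: fully open they stand 13 mm farther back than shut.
Start: joints at [1.208, 0.353, 1.633, -0, 1.155, -0.002], TCP at [220.638, 584.762, 253.281] pointing down, gripper open.
Joint ranges: [-2.63, 2.63], [-0.92, 2.1], [0.06, 2.66], [-1.3, 4.44], [0, 2.69], [-3.02, 3.02]. Speed limits (rad/s): [2.22, 2.22, 2.79, 3.14, 3.14, 3.14].

### API

Orientations are given as [roll, pitch, yaw] about the fixed x, y, z axes, in that order (R = Rz(yaw) Ry(pitch) Rx(roll)).
In Python, from rig import r gives the robot as it stands.
- The arm moves only by the shell command python3 steer.py 'ROWS' [FORCE]. ROWS is rows parted by semicolons, their numbers by spaces, 1 to 5 of them, each of 7 numbers: a rotation vector rx, ry, rz in rad, then dx, dy, dz in mm, then the opening from 0.0 (shut) to 1.0 (fully open); each row shifts and turns the commanded pose from where the row before left it, along the tool's axes as they then stand; what a row does not reach is not made up. A row lasts 1/12 s, in which the tool goes at most 41.7 mm and 0.125 rad, less where a joint would pass 70% of its speed; a pose out of reach is approached as far as the arm can. The fingers move at their own pace and stop on an object; FORCE is the grip in N (left out, the last holds). Time passes only in rows, so rows that do not move let the fingers close. It prints the time, the measured TCP pose, the force, the opening and the grip force at its end.
- r.sense(): the state, without advancing time (a new reading comes with each control period).
- r.grab_frame(name): name is "side" or "top"; returns the picture (400x640x3 uint8, red, green, blue); there is no depth.
- r.camera_params(name): a dict with "fx", "fy", "cx", "cy" (pixels), "rvec" (rotation vector, rad) and "tvec" (3), from world to camera coordinates, as OpenCV has them. Camera axes: x right, y down, z forward; pixel columns grow to the right and rows downward; lengths in mm; the calibration is good to about 2 mm. A picture is of the moment at which its call begins. camera_params takes no time and is no camera call.
- r.sign_off(): hands the job in; it is judged then, once.
The state is a dict: "clock": time; "qpos": joint angles; "qvel": joint speeds; "joint_efforts": joint torques, N m; "eef_pos": TCP position; "tcp_rot": TCP orientation; "contact_force": force on the tool from outside, world axes, zero at the start; "wrist_torque": the same for the moment, N m; "opening": opening from 0.0 (shut) to 1.0 (fully open); "grasp_force": force on a finger pad.
Only numpy, scipy, OpenCV 4.12 (cv2) and the standard library are available. Lean on these libraries where they do the work, as an engineer would, in place of code of your own. Each camera call takes 0.05 s, during which the arm holds its last target. There are 200 camera calls.

## Working session

There is one attempt and no reset: what is moved stays moved. The work goes in short steps, Python scripts to look and compute and a shell command to move; the robot and the scene stay as the last step left them, time stands still between calls to the robot, and variables do not carry over. Pictures are saved under pics/ and viewed, at most 10 in all, crops included, and the job is handed in when it is done.

```bash
ls; mkdir -p pics; python3 - <<'E'
from rig import r
import cv2
for n in("side","top"):
    cv2.imwrite(f"pics/{n}0.png",r.grab_frame(n)[:,:,::-1]); print(n,r.camera_params(n))
print(r.sense(),r.nose_length)
E
```

```text
pics
rig.py
steer.py
side {'fx': 450.1671477503047, 'fy': 450.1671477503047, 'cx': 327.29485356433815, 'cy': 195.7798768300224, 'rvec': array([ 0.10522803, -2.83265477,  1.31889588]), 'tvec': array([ 599.51001915,  130.59227142, 1056.75507074])}
top {'fx': 460.88143173971633, 'fy': 460.88143173971633, 'cx': 317.3604409489457, 'cy': 201.08273032566893, 'rvec': array([ 2.15394107, -2.19418085,  0.09566712]), 'tvec': array([   3.07178259,  635.94607739, 1272.56309686])}
{'clock': 0.1, 'qpos': array([ 1.20760761e+00,  3.53597957e-01,  1.63409187e+00,  1.59426916e-05,
        1.15518250e+00, -2.36501613e-03]), 'qvel': array([ 0.00093407, -0.00231281,  0.00079162, -0.00050889,  0.00013303,
       -0.00124981]), 'joint_efforts': array([ 7.85413031e-04, -6.06360197e+01, -3.42824507e+01,  7.84263875e-05,
        3.74553769e-03,  9.62449235e-06]), 'eef_pos': array([220.48134867, 584.37667568, 252.61108456]), 'tcp_rot': array([-3.14031302e+00, -1.76036143e-05,  2.78076250e+00]), 'contact_force': array([ 0.20293855, -0.40480213,  0.27354831]), 'wrist_torque': array([-7.83040542e-05, -6.27717309e-03, -2.50427996e-02]), 'grasp_force': 0.0, 'opening': 0.9999847640519769} 22.0
```

View pics/side0.png

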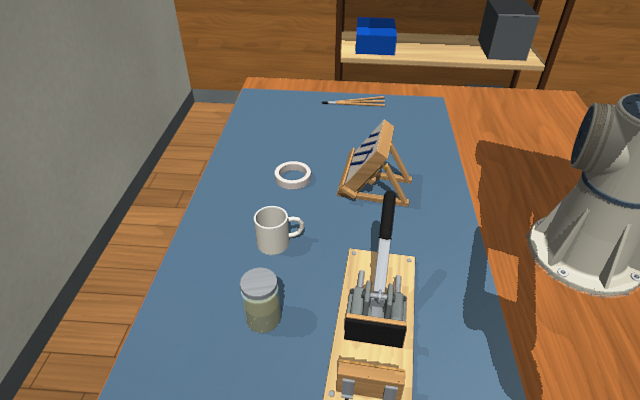

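View pics/top0.png

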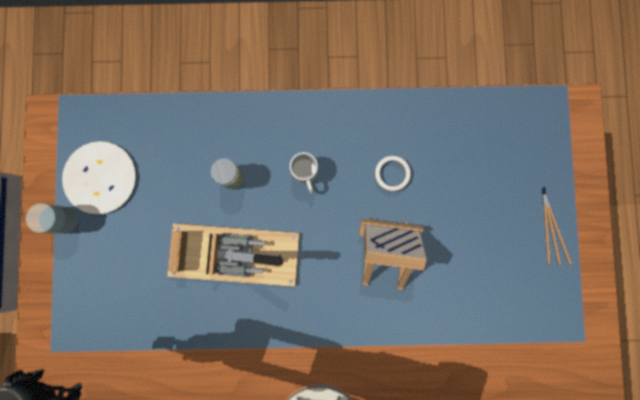

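```bash
python3 - <<'E'
import cv2,numpy as np
s=cv2.imread("pics/side0.png");t=cv2.imread("pics/top0.png")
def cr(i,x,y,w,h,k):
    c=cv2.resize(i[y:y+h,x:x+w],None,fx=k,fy=k,interpolation=cv2.INTER_CUBIC)
    for a in range((-x)%10,w,10): 
        cv2.line(c,(int(a*k),0),(int(a*k),6),(0,255,255),1); cv2.putText(c,str(x+a),(int(a*k)+1,14),0,.35,(0,255,255))
    for a in range((-y)%10,h,10): 
        cv2.line(c,(0,int(a*k)),(6,int(a*k)),(0,255,255),1); cv2.putText(c,str(y+a),(8,int(a*k)+4),0,.35,(0,255,255))
    return c
def put(L,n):
    W=sum(c.shape[1] for c in L);H=max(c.shape[0] for c in L);o=np.zeros((H,W,3),np.uint8);x=0
    for c in L:o[:c.shape[0],x:x+c.shape[1]]=c;x+=c.shape[1]
    cv2.imwrite(n,o);print(o.shape)
put([cr(t,355,212,80,85,5),cr(s,333,115,80,95,5)],"pics/A.png")
put([cr(t,163,218,142,75,3.6),cr(s,322,185,98,215,2.75)],"pics/B.png")
E
```

```text
(475, 800, 3)
(591, 781, 3)
```

View pics/A.png

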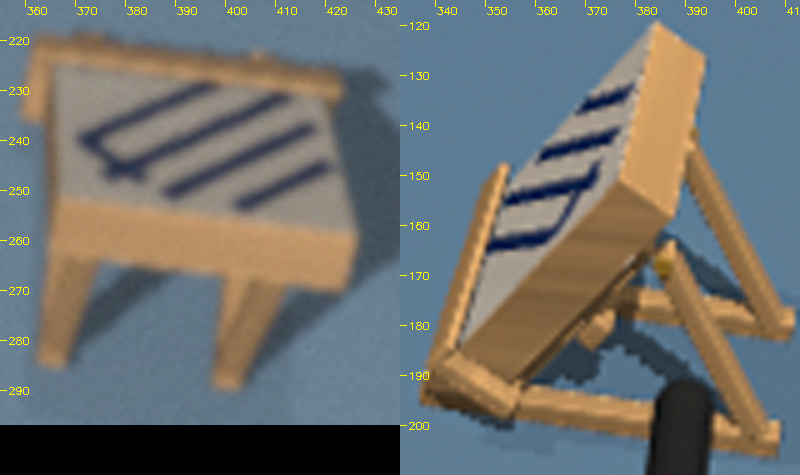

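View pics/B.png

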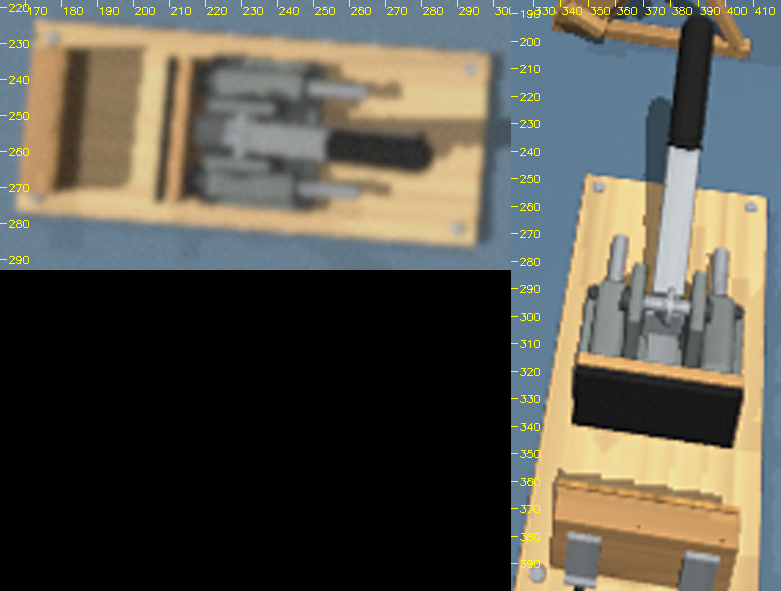

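```bash
cat > h.py <<'E'
import numpy as np,cv2
from scipy.optimize import least_squares
from scipy.spatial.transform import Rotation as R
from rig import r
C={n:r.camera_params(n) for n in("side","top")}
def proj(n,P):
    c=C[n];K=np.array([[c['fx'],0,c['cx']],[0,c['fy'],c['cy']],[0,0,1]])
    return cv2.projectPoints(np.array(P,float),c['rvec'],c['tvec'],K,None)[0][:,0]
def pw(q,t=0.5585): # panel pose: x,y,z,yaw, tilt
    return R.from_euler('z',q[3])*R.from_euler('y',-t),np.array(q[:3])
E
cat > fit.py <<'E'
from h import *
# panel
T=[(17,75,140),(17,-75,140),(-17,75,140),(-17,-75,140)]
uvt=[(366.0,251.0),(425.6,258.3),(364.6,261.6),(423.6,269.6)]
uvs=[(376.6,150.6),(384.6,119),(387,157.2),(393.6,126.2)]
def f(q):
    Rm,p=pw(q); W=Rm.apply(T)+p
    return np.r_[(proj("top",W)-uvt).ravel(),(proj("side",W)-uvs).ravel()]
s=least_squares(f,[450,-180,40,0]);print("panel",s.x.round(3));print(f(s.x).round(1))
bt=[(180,-75,18),(-180,-75,18),(-180,75,18),(180,75,18)];ut=[(172.9,222.3),(299.3,232.9),(295.4,285.6),(167.3,275.1)]
bs=[(-180,-75,18),(-180,75,18)];us=[(349.6,248.7),(414.7,256.7)]
def g(q):
    Rm=R.from_euler('z',q[2]);p=np.r_[q[:2],0]
    F=[(q[3],-55,80),(q[3],55,80)]
    return np.r_[(proj("top",Rm.apply(bt)+p)-ut).ravel(),(proj("side",Rm.apply(bs)+p)-us).ravel(),(proj("side",Rm.apply(F)+p)-[(339.4,358.4),(404.5,370.1)]).ravel()]
s=least_squares(g,[450,200,1.57,137]);print("vise",s.x.round(3));print(g(s.x).round(1))
E
python3 fit.py
```

```text
panel [ 5.44440e+02 -2.11542e+02  4.09190e+01 -1.48000e-01]
[ 0.3 -0.1  0.5  0.4 -0.4  0.5 -0.4  0.3 -0.6 -0.4 -1.  -0.3  0.4  0.9
  0.2 -0.2]
vise [490.841 232.434   1.472 136.98 ]
[-0.7  0.3 -0.7 -0.1 -1.2  0.7 -0.9  0.8 -0.4 -2.2  0.4 -1.5 -1.   0.4
  0.2 -0.6]
```

```bash
cat >> h.py <<'E'
P=[544.44,-211.54,40.92,-0.148]      # panel on easel
V=[490.84,232.43,1.472]; FX=137.0    # vise
def vw(x,y,z): return R.from_euler('z',V[2]).apply([x,y,z])+np.r_[V[:2],0]
def toolR(yaw,t=0.): # tool y = panel x, tool z = -panel z
    M=(R.from_euler('z',yaw)*R.from_euler('y',-t)).as_matrix()
    return R.from_matrix(np.c_[M[:,1],M[:,0],-M[:,2]])
def go(p,Rt=None):
    s=r.sense();Rc=R.from_euler('xyz',s['tcp_rot']);Rt=Rt or Rc
    d=np.array(p)-s['eef_pos']
    print("rot",(Rc.inv()*Rt).as_rotvec().round(3),"d world",d.round(1),"d now",Rc.inv().apply(d).round(1),"d after",Rt.inv().apply(d).round(1))
E
python3 - <<'E'
from h import *
Rm,p=pw(P)
go(Rm.apply([0,0,254])+p,toolR(-.148))
go(Rm.apply([0,0,254])+p,toolR(-.148,.5585))
for x in(-111,-157):print(vw(x,0,0))
print(vw(120,0,18))
E
A='0 0 0.123 0 0 -6 1'; 
python3 steer.py '0 0 0.123 0 0 -7 1;0 0 0.123 0 0 -7 1;0 0 0.123 0 0 -7 1;0 0 0.123 0 0 -7 1;0 0 0.123 0 0 -7 1'
python3 steer.py '0 0 0.123 0 0 -7 1;0 0 0.123 0 0 -7 1;0 0 0.123 0 0 -7 1;0 0 0.123 0 0 -7 1;0 0 0.123 0 0 -7 1'
python3 steer.py '0 0 0.123 0 0 0 1;0 0 0 -37 15 0 1;0 0 0 -37 15 0 1;0 0 0 -37 15 0 1;0 0 0 -37 15 0 1'
python3 steer.py '0 0 0 -37 15 0 1;0 0 0 -37 15 0 1;0 0 0 -37 15 0 1;0 0 0 -37 15 0 1;0 0 0 -37 15 0 1'
python3 - <<'E'
from h import *
Rm,p=pw(P)
go(Rm.apply([0,0,254])+p,toolR(-.148,.5585))
E
```

```text
clock: 0.52
eef_pos: [220.5, 584.5, 288.1]
tcp_rot: [-3.141, 0.001, 2.16]
contact_force: [0.3, -0.2, -0.2]
opening: 1.001
grasp_force: 0.0
clock: 0.93
eef_pos: [220.6, 584.5, 323.2]
tcp_rot: [-3.141, 0.001, 1.545]
contact_force: [0.9, -0.0, 0.4]
opening: 1.001
grasp_force: 0.0
clock: 1.35
eef_pos: [258.8, 427.9, 322.6]
tcp_rot: [-3.141, 0.001, 1.429]
contact_force: [1.3, 1.1, -0.2]
opening: 1.002
grasp_force: 0.0
clock: 1.77
eef_pos: [306.5, 234.0, 323.1]
tcp_rot: [3.142, 0.0, 1.428]
contact_force: [0.9, -0.6, 0.9]
opening: 0.997
grasp_force: 0.0
rot [-0.558 -0.001  0.006] d world [ 104.8 -425.7  -66.8] d now [-406.6  164.1   66.8] d after [-405.6  105.8  144.8]
```

```bash

python3 steer.py '0 0 0 -37 15 0 1;0 0 0 -37 15 0 1;0 0 0 -37 15 0 1;0 0 0 -37 15 0 1;0 0 0 -37 15 0 1'
python3 steer.py '0 0 0 -37 15 0 1;0 0 0 -37 15 0 1;0 0 0 -37 15 0 1;0 0 0 -37 15 0 1;0 0 0 -37 15 0 1'
python3 steer.py '-0.112 0 0 -37 15 0 1;-0.112 0 0 0 0 0 1;-0.112 0 0 0 0 0 1;-0.112 0 0 0 0 0 1;-0.11 0 0 0 0 0 1'
python3 steer.py '0 0 0 0 0 0 1;0 0 0 0 0 0 1'
python3 - <<'E'
from h import *
Rm,p=pw(P)
go(Rm.apply([0,0,200])+p,toolR(-.148,.5585))
print(r.sense()['qpos'])
E
```

```text
clock: 2.18
eef_pos: [354.4, 40.2, 323.4]
tcp_rot: [3.141, -0.0, 1.428]
contact_force: [1.5, 0.1, 0.5]
opening: 1.002
grasp_force: 0.0
clock: 2.6
eef_pos: [402.3, -153.8, 323.2]
tcp_rot: [3.141, -0.0, 1.427]
contact_force: [1.1, 0.5, -0.7]
opening: 0.996
grasp_force: 0.0
clock: 3.02
eef_pos: [411.7, -191.1, 323.6]
tcp_rot: [2.578, 0.002, 1.426]
contact_force: [0.2, 2.5, -0.3]
opening: 1.001
grasp_force: 0.0
clock: 3.18
eef_pos: [410.8, -190.4, 322.7]
tcp_rot: [2.586, -0.001, 1.426]
contact_force: [-0.7, -0.9, 0.3]
opening: 1.002
grasp_force: 0.0
rot [-0.003 -0.002  0.002] d world [  28.8   -5.6 -112.2] d now [ -1.4 -34.2 110.8] d after [ -1.2 -34.6 110.7]
[-0.60387313 -0.240574    2.22085931  0.37683723  0.68953272 -0.69339344]
```

```bash

python3 steer.py '0 0 0 0 -17 20 1;0 0 0 -1 -17.5 24 1;0 0 0 0 0 33 1;0 0 0 0 0 33 1;0 0 0 0 0 0 1'
python3 steer.py '0 0 0 0 0 20 1;0 0 0 0 0 20 1;0 0 0 0 0 15 1;0 0 0 0 0 11 1;0 0 0 0 0 0 1'
python3 - <<'E'
from h import *
Rm,p=pw(P)
go(Rm.apply([0,0,134])+p,toolR(-.148,.5585))
cv2.imwrite("pics/g.png",cv2.resize(r.grab_frame("side")[70:230,300:500,::-1],None,fx=4,fy=3.6))
E
```

```text
clock: 3.6
eef_pos: [442.1, -194.8, 206.6]
tcp_rot: [2.593, -0.004, 1.43]
contact_force: [-0.5, 1.0, 0.3]
opening: 1.0
grasp_force: 0.0
clock: 4.02
eef_pos: [477.5, -199.9, 155.2]
tcp_rot: [2.584, -0.003, 1.431]
contact_force: [-0.3, 0.3, 0.1]
opening: 1.0
grasp_force: 0.0
rot [-0.001 -0.006  0.005] d world [-3.3 -1.2 -0.6] d now [-1.7 -2.9 -1.1] d after [-1.7 -2.9 -1.1]
```

View pics/g.png

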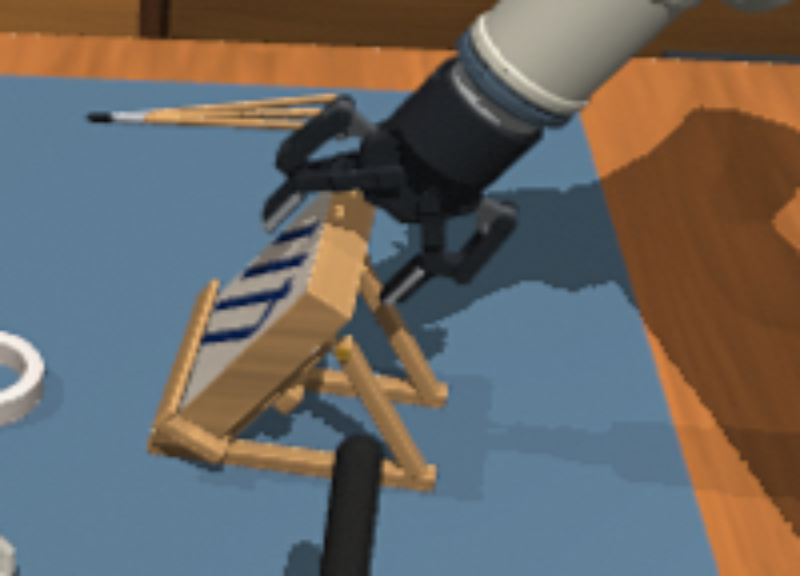

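The fingers straddle the panel's upper edge (panel top at about (340,220) in the crop) with clearance on both sides. I'll close now.

```bash

python3 steer.py '0 0 0 -1.5 -3 -1 1;0 0 0 0 0 0 0;0 0 0 0 0 0 0;0 0 0 0 0 0 0;0 0 0 0 0 0 0' 70
python3 steer.py '0 0 0 0 0 0 0;0 0 0 0 0 0 0;0 0 0 0 0 0 0;0 0 0 0 0 0 0' 70
python3 steer.py '0 0 0 0 0 -4 0;0 0 0 0 0 -8 0;0 0 0 0 0 -14 0;0 0 0 0 0 -20 0;0 0 0 0 0 -20 0' 70
```

```text
clock: 4.48
eef_pos: [472.7, -202.0, 156.3]
tcp_rot: [2.581, 0.0, 1.427]
contact_force: [20.3, 10.7, 39.1]
opening: 0.456
grasp_force: 18.5
clock: 4.82
eef_pos: [474.7, -202.6, 158.1]
tcp_rot: [2.577, 0.001, 1.428]
contact_force: [0.8, 5.6, 17.7]
opening: 0.388
grasp_force: 68.1
clock: 5.23
eef_pos: [439.4, -198.5, 213.7]
tcp_rot: [2.579, 0.003, 1.426]
contact_force: [15.5, -2.6, -4.0]
opening: 0.385
grasp_force: 71.7
```

```bash

python3 steer.py '0 0 0 0 0 -20 0;0 0 0 0 0 -20 0;0 0 0 0 0 -20 0;0 0 0 0 0 -10 0;0 0 0 0 0 0 0'
python3 - <<'E'
from h import *
t=vw(FX-17-4,0,400)
go(t,toolR(1.472))
i=np.hstack([cv2.resize(r.grab_frame("side")[50:230,300:500,::-1],None,fx=2,fy=2),cv2.resize(r.grab_frame("top")[180:360,340:540,::-1],None,fx=2,fy=2)])
cv2.imwrite("pics/l.png",i); print(r.sense()['qpos'])
E
```

```text
clock: 5.65
eef_pos: [399.9, -191.3, 271.8]
tcp_rot: [2.582, 0.001, 1.428]
contact_force: [0.6, -1.0, -4.4]
opening: 0.387
grasp_force: 73.4
rot [ 0.43   0.452 -1.569] d world [102.4 539.2 128.2] d now [548.1  89.  -96.3] d after [ -48.7  546.7 -128.2]
[-0.6283663  -0.18230921  2.30902977  0.48036474  0.56321293 -0.83566747]
```

View pics/l.png

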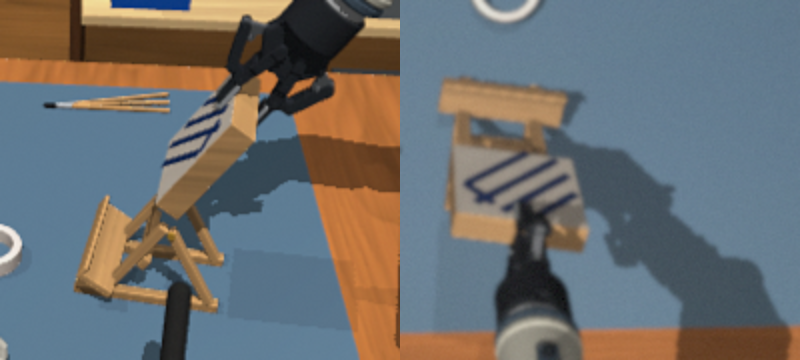

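```bash

python3 steer.py '0 0 0 0 21 -34 0;0 0 0 0 21 -34 0;0 0 0 0 21 -34 0;0.11 0 0 0 0 0 0;0.112 0 0 0 0 0 0'
python3 steer.py '0.112 0 0 0 0 0 0;0.112 0 0 0 0 0 0;0.112 0 0 0 0 0 0;0 0 -0.1 0 0 0 0;0 0 -0.12 0 0 0 0'
python3 steer.py '0 0 -0.12 0 0 0 0;0 0 -0.12 0 0 0 0;0 0 -0.12 0 0 0 0;0 0 -0.12 0 0 0 0;0 0 -0.12 0 0 0 0'
python3 steer.py '0 0 -0.12 0 0 0 0;0 0 -0.12 0 0 0 0;0 0 -0.12 0 0 0 0;0 0 -0.12 0 0 0 0;0 0 -0.12 0 0 0 0'
python3 steer.py '0 0 -0.12 0 0 0 0;0 0 -0.08 0 0 0 0;0 0 0 0 0 0 0'
python3 - <<'E'
from h import *
t=vw(FX-17-4,0,400)
go(t,toolR(1.472)); print(r.sense()['qpos'])
E
```

```text
clock: 6.17
eef_pos: [400.0, -192.0, 392.3]
tcp_rot: [2.806, 0.003, 1.425]
contact_force: [-0.0, 1.0, -4.8]
opening: 0.383
grasp_force: 73.8
clock: 6.58
eef_pos: [401.9, -190.9, 387.8]
tcp_rot: [-3.138, -0.003, 1.654]
contact_force: [-0.4, 0.3, -4.7]
opening: 0.381
grasp_force: 74.3
clock: 7.0
eef_pos: [400.7, -190.9, 388.4]
tcp_rot: [-3.141, -0.002, 2.254]
contact_force: [0.4, -0.0, -4.1]
opening: 0.382
grasp_force: 74.4
clock: 7.42
eef_pos: [400.6, -190.9, 388.4]
tcp_rot: [3.14, -0.002, 2.854]
contact_force: [-0.4, 0.6, -5.0]
opening: 0.383
grasp_force: 74.4
clock: 7.67
eef_pos: [400.6, -190.9, 388.6]
tcp_rot: [3.14, -0.002, 3.052]
contact_force: [-0.2, 0.5, -4.2]
opening: 0.384
grasp_force: 74.4
rot [ 0.001 -0.002  0.009] d world [101.7 538.8  11.4] d now [-53.1 545.8 -10.7] d after [-48.1 546.2 -11.4]
[-4.48686323e-01 -5.19452666e-02  1.81540297e+00  7.09527390e-04
  1.38033481e+00 -1.93009920e+00]
```

```bash

python3 steer.py '0 0 0.009 -2 20 -2 0;0 0 0 -3.4 37 -2 0;0 0 0 -3.4 37 -2 0;0 0 0 -3.4 37 -2 0;0 0 0 -3.4 37 -2 0'
python3 steer.py '0 0 0 -3.4 37 0 0;0 0 0 -3.4 37 0 0;0 0 0 -3.4 37 0 0;0 0 0 -3.4 37 0 0;0 0 0 -3.4 37 0 0'
python3 steer.py '0 0 0 -3.4 37 0 0;0 0 0 -3.4 37 0 0;0 0 0 -3.4 37 0 0;0 0 0 -3.4 37 0 0;0 0 0 -2 25 0 0'
python3 steer.py '0 0 0 0 10 0 0;0 0 0 0 0 0 0'
python3 - <<'E'
from h import *
t=vw(FX-17-4,0,400)
go(t,toolR(1.472)); print(r.sense()['qpos'])
i=np.hstack([cv2.resize(r.grab_frame("side")[200:400,280:480,::-1],None,fx=2,fy=2),cv2.resize(r.grab_frame("top")[180:380,130:330,::-1],None,fx=2,fy=2)])
cv2.imwrite("pics/p.png",i)
E
```

```text
clock: 8.08
eef_pos: [433.0, -23.8, 399.3]
tcp_rot: [3.141, -0.001, 3.035]
contact_force: [0.9, -0.5, -4.3]
opening: 0.386
grasp_force: 74.3
clock: 8.5
eef_pos: [468.7, 159.0, 399.0]
tcp_rot: [-3.142, -0.001, 3.036]
contact_force: [1.5, -0.7, -3.9]
opening: 0.385
grasp_force: 74.3
clock: 8.92
eef_pos: [502.1, 330.9, 398.3]
tcp_rot: [3.141, -0.002, 3.037]
contact_force: [0.1, -0.9, -3.0]
opening: 0.383
grasp_force: 74.3
clock: 9.08
eef_pos: [502.8, 339.6, 398.1]
tcp_rot: [-3.141, -0.002, 3.039]
contact_force: [0.0, 0.1, -3.7]
opening: 0.382
grasp_force: 74.3
rot [-0.001 -0.002 -0.004] d world [-0.5  8.3  1.9] d now [ 1.4  8.2 -1.9] d after [ 1.3  8.2 -1.9]
[ 5.91026862e-01  2.24896470e-01  1.49028309e+00  9.44492854e-04
  1.42866678e+00 -8.77337231e-01]
```

View pics/p.png

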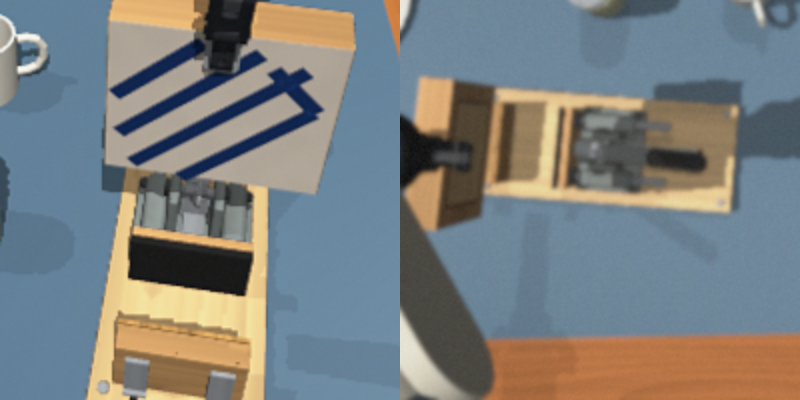

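```bash
python3 - <<'E'
from h import *
s=r.sense();Rt=R.from_euler('xyz',s['tcp_rot'])
T=[(17,-75,0),(17,75,0),(17,-75,140),(17,75,140)]
uv=np.array([(332.3,282.3),(438.3,296.3),(333.8,212.3),(456.8,224.8)])
# uv order by image left(+x world)/right; panel y=+75 -> world -x? check
M=Rt.as_matrix();B=R.from_matrix(np.c_[M[:,1],M[:,0],-M[:,2]])
def W(q): # q: dx,dy,dz(panel frame), rot
    return (B*R.from_rotvec(q[3:])).apply(np.array(T)+[q[0],q[1],q[2]])+s['eef_pos']
print(proj("side",W([0,0,-134,0,0,0])).round(1));print(uv)
f=lambda q:np.r_[(proj("side",W(q))-uv).ravel(),(q-[0,0,-134,0,0,0])/[2,6,6,.02,.05,.02]]
q=least_squares(f,[0,0,-134,0,0,0]).x;print(q.round(3),f(q)[:8].round(1))
E
```

```text
[[329.2 278.2]
 [435.1 293.4]
 [330.9 205. ]
 [454.7 220.3]]
[[332.3 282.3]
 [438.3 296.3]
 [333.8 212.3]
 [456.8 224.8]]
[ 8.94000e-01  3.63300e+00 -1.41743e+02  1.00000e-02  1.30000e-02
  1.10000e-02] [ 0.4  0.3 -0.3 -0.1 -0.2 -0.8  0.   0.3]
```

```bash

python3 steer.py '0 0 0 -2 5 0 0;0 0 0 0 0 40 0;0 0 0 0 0 40 0;0 0 0 0 0 40 0;0 0 0 0 0 40 0'
python3 steer.py '0 0 0 0 0 30 0;0 0 0 0 0 20 0;0 0 0 0 0 10 0;0 0 0 0 0 5 0;0 0 0 0 0 0 0'
python3 - <<'E'
from h import *
go(vw(FX-17-4,0,155),toolR(1.472)); print(r.sense()['contact_force'])
i=np.hstack([cv2.resize(r.grab_frame("side")[200:400,280:480,::-1],None,fx=2,fy=2),cv2.resize(r.grab_frame("top")[180:380,130:330,::-1],None,fx=2,fy=2)])
cv2.imwrite("pics/q.png",i)
E
```

```text
clock: 9.6
eef_pos: [505.7, 340.7, 239.3]
tcp_rot: [3.141, 0.001, 3.037]
contact_force: [1.4, 1.1, -3.4]
opening: 0.384
grasp_force: 74.3
clock: 10.02
eef_pos: [505.7, 341.3, 175.2]
tcp_rot: [-3.141, -0.0, 3.038]
contact_force: [-0.2, -0.4, -4.0]
opening: 0.384
grasp_force: 74.1
rot [-0.    -0.    -0.005] d world [ -3.4   6.5 -20.2] d now [ 4.1  6.1 20.2] d after [ 4.1  6.2 20.2]
[-0.22077033 -0.37879706 -3.96232234]
```

View pics/q.png

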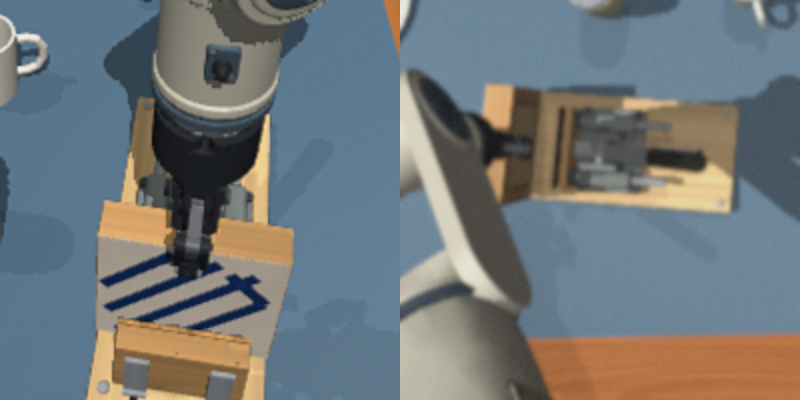

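```bash

python3 steer.py '0 0 0 0 0 5 0;0 0 0 0 0 5 0;0 0 0 0 0 0 0' | grep -E "eef|cont"
for i in 1; do python3 steer.py '0 0 0 0 0 2 0;0 0 0 0 0 0 0' | grep -E "eef|cont"; done
python3 steer.py '0 0 0 0 0 2 0;0 0 0 0 0 0 0' | grep -E "eef|cont"
```

```text
eef_pos: [505.2, 341.7, 164.9]
contact_force: [-0.3, -0.7, -4.7]
eef_pos: [505.3, 341.8, 163.0]
contact_force: [0.1, -1.3, -4.5]
eef_pos: [505.4, 341.8, 161.0]
contact_force: [-0.4, -0.4, -4.0]
```

```bash

python3 steer.py '0 0 0 0 0 1.5 0;0 0 0 0 0 0 0' | grep -E "eef|cont"
python3 steer.py '0 0 0 0 0 1 0;0 0 0 0 0 0 0' | grep -E "eef|cont"
python3 steer.py '0 0 0 0 0 1 0;0 0 0 0 0 0 0' | grep -E "eef|cont"
```

```text
eef_pos: [505.3, 341.7, 159.5]
contact_force: [0.7, 0.8, -4.2]
eef_pos: [505.4, 341.8, 158.6]
contact_force: [-0.6, -1.1, -3.9]
eef_pos: [505.4, 341.8, 157.6]
contact_force: [0.2, -0.4, -4.8]
```

```bash

python3 steer.py '0 0 0 0 2 0 0;0 0 0 0 0 0 0' | grep -E "eef|cont"
python3 steer.py '0 0 0 0 1.5 0 0;0 0 0 0 0 0 0' | grep -E "eef|cont"
python3 steer.py '0 0 0 0 0 1 0;0 0 0 0 0 0 0' | grep -E "eef|cont"
python3 steer.py '0 0 0 0 0 1 0;0 0 0 0 0 0 0' | grep -E "eef|cont"
```

```text
eef_pos: [505.7, 344.1, 157.8]
contact_force: [-0.2, 0.7, -3.6]
eef_pos: [505.9, 345.6, 157.8]
contact_force: [-0.2, 0.3, -3.7]
eef_pos: [505.7, 345.3, 156.6]
contact_force: [-0.3, -1.0, -2.8]
eef_pos: [505.7, 345.2, 155.5]
contact_force: [0.2, 0.4, -4.0]
```

```bash

python3 steer.py '0 0 0 0 0 1 0;0 0 0 0 0 0 0' | grep -E "eef|cont"
python3 steer.py '0 0 0 0 0 1 0;0 0 0 0 0 0 0' | grep -E "eef|cont"
python3 steer.py '0 0 0 0 0 1 0;0 0 0 0 0 0 0' | grep -E "eef|cont"
```

```text
eef_pos: [505.7, 345.2, 154.5]
contact_force: [0.8, -0.7, -3.7]
eef_pos: [505.7, 345.2, 153.5]
contact_force: [-0.6, -0.5, -5.0]
eef_pos: [505.7, 345.2, 152.6]
contact_force: [-0.0, 0.5, -3.8]
```

```bash

python3 steer.py '0 0 0 0 0 0.7 0;0 0 0 0 0 0 0' | grep -E "eef|cont"
python3 steer.py '0 0 0 0 0 0.7 0;0 0 0 0 0 0 0' | grep -E "eef|cont"
python3 steer.py '0 0 0 0 0 0.7 0;0 0 0 0 0 0 0' | grep -E "eef|cont"
```

```text
eef_pos: [505.8, 345.3, 152.0]
contact_force: [-0.4, 0.9, -4.0]
eef_pos: [505.8, 345.3, 152.0]
contact_force: [-2.7, -0.9, 2.9]
eef_pos: [505.8, 345.3, 151.9]
contact_force: [-4.0, -3.5, 9.6]
```

```bash

python3 steer.py '0 0 0 0 1.5 -0.5 0;0 0 0 0 1.5 0 0;0 0 0 0 0 0 0' | grep -E "eef|cont"
python3 steer.py '0 0 0 0 1.5 0 0;0 0 0 0 0 0 0' | grep -E "eef|cont"
python3 steer.py '0 0 0 0 1.5 0 0;0 0 0 0 0 0 0' | grep -E "eef|cont"
```

```text
eef_pos: [506.3, 347.7, 152.0]
contact_force: [-2.1, -6.3, 8.6]
eef_pos: [506.4, 348.6, 152.0]
contact_force: [-3.3, -7.7, 10.5]
eef_pos: [506.5, 349.1, 152.0]
contact_force: [-2.2, -12.6, 12.5]
```

```bash

python3 steer.py '0 0 0 0 -0.5 -0.5 0.4;0 0 0 0 0 0 0.5;0 0 0 0 0 0 0.7;0 0 0 0 0 0 1;0 0 0 0 0 0 1' 20
python3 steer.py '0 0 0 0 0 0 1;0 0 0 0 0 0 1;0 0 0 0 0 0 1;0 0 0 0 0 -20 1;0 0 0 0 0 -30 1'
python3 steer.py '0 0 0 0 0 -40 1;0 0 0 0 0 -40 1;0 0 0 0 0 -40 1;0 0 0 0 0 0 1;0 0 0 0 0 0 1'
python3 - <<'E'
from h import *
a=np.pi*42/180
go(vw(-111,0,250),toolR(1.472))
i=np.hstack([cv2.resize(r.grab_frame("side")[200:400,280:480,::-1],None,fx=2,fy=2),cv2.resize(r.grab_frame("top")[180:380,130:330,::-1],None,fx=2,fy=2)])
cv2.imwrite("pics/s.png",i)
E
```

```text
clock: 13.87
eef_pos: [506.5, 351.1, 151.6]
tcp_rot: [3.141, 0.0, 3.039]
contact_force: [0.5, 0.6, -0.6]
opening: 0.901
grasp_force: 0.0
clock: 14.28
eef_pos: [504.7, 349.6, 199.2]
tcp_rot: [-3.138, -0.005, 3.039]
contact_force: [-0.1, 1.1, -0.3]
opening: 1.001
grasp_force: 0.0
clock: 14.7
eef_pos: [507.4, 351.5, 324.6]
tcp_rot: [3.138, 0.004, 3.039]
contact_force: [0.7, -0.2, -0.6]
opening: 1.001
grasp_force: 0.0
rot [ 0.004  0.004 -0.004] d world [ -27.5 -229.5  -74.6] d now [   4.1 -231.4   73.7] d after [   4.7 -231.1   74.6]
```

View pics/s.png

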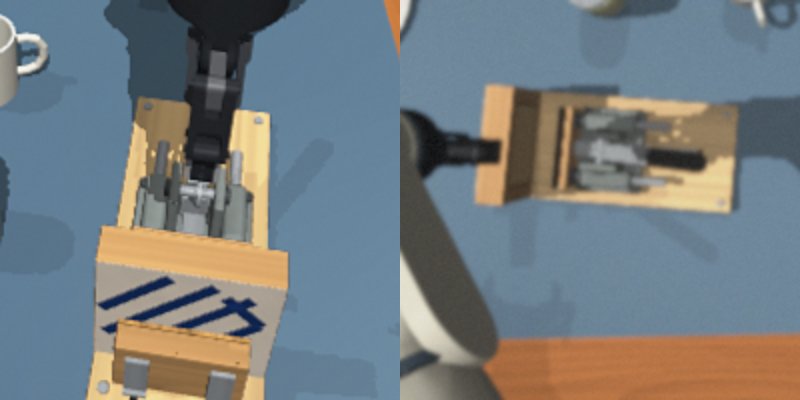

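```bash

python3 steer.py '0 0 0 1 -35 0 0;0 0 0 1 -39 0 0;0 0 0 1 -39 0 0;0 0 0 1 -39 0 0;0 0 0 0.5 -39 0 0' 60
python3 steer.py '0 0 0 0 -40 0 0;0 0 0 0 0 35 0;0 0 0 0 0 35 0;0 0 0 0 0 10 0;0 0 0 0 0 0 0'
python3 - <<'E'
from h import *
go(vw(-111,0,227),toolR(1.472))
i=np.hstack([cv2.resize(r.grab_frame("side")[150:350,280:480,::-1],None,fx=2,fy=2),cv2.resize(r.grab_frame("top")[180:380,130:330,::-1],None,fx=2,fy=2)])
cv2.imwrite("pics/t.png",i)
E
```

```text
clock: 15.22
eef_pos: [480.7, 159.4, 319.5]
tcp_rot: [-3.14, -0.003, 3.039]
contact_force: [1.1, -0.3, -0.4]
opening: 0.3
grasp_force: 0.0
clock: 15.63
eef_pos: [475.6, 120.7, 238.0]
tcp_rot: [-3.139, -0.008, 3.038]
contact_force: [-0.3, 0.3, 0.5]
opening: -0.005
grasp_force: 0.0
rot [-0.003 -0.008 -0.004] d world [  4.3   1.3 -11. ] d now [-4.3  1.7 10.9] d after [-4.2  1.7 11. ]
```

View pics/t.png

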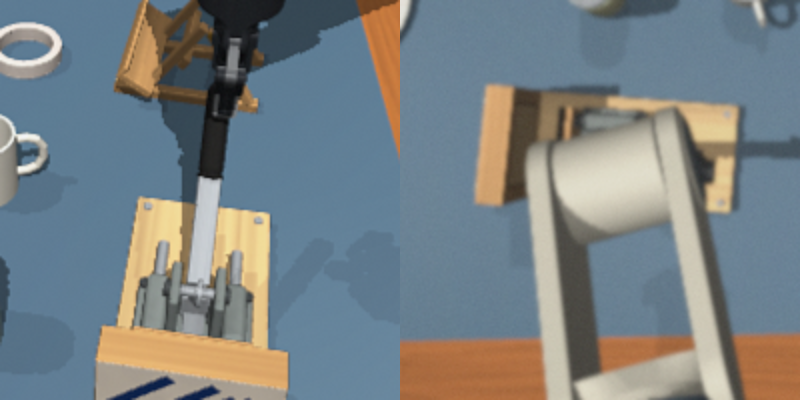

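```bash

python3 steer.py '0 0.008 0 -4.3 1.7 8 0;0 0 0 0 0 3 0;0 0 0 0 -3 10 0;0 0 0 0 -5 12 0;0 0 0 0 -6 12 0' |grep -E "eef|cont"
python3 steer.py '0 0 0 0 -7 12 0;0 0 0 0 -8 12 0;0 0 0 0 -8 12 0;0 0 0 0 -6 8 0;0 0 0 0 0 0 0'|grep -E "eef|cont"
python3 - <<'E'
from h import *
go(vw(-157,0,135),toolR(1.472))
E
```

```text
eef_pos: [482.5, 109.2, 197.4]
contact_force: [1.7, 0.7, 7.7]
eef_pos: [478.2, 79.7, 152.0]
contact_force: [1.1, 1.9, 6.2]
rot [ 0.001 -0.007 -0.004] d world [ -2.8  -3.5 -17. ] d now [ 2.4 -3.8 17. ] d after [ 2.5 -3.7 17. ]
```

```bash

python3 steer.py '0 0 0 0.5 -2 7 0;0 0 0 0.5 -1 5 0;0 0 0 0 0 2 0;0 0 0 0 0 0 0' |grep -E "eef|cont"
python3 steer.py '0 0 0 0 0 2 0;0 0 0 0 0 0 0'|grep -E "eef|cont"
```

```text
eef_pos: [477.7, 77.0, 139.4]
contact_force: [1.3, -1.8, 7.9]
eef_pos: [477.5, 77.1, 137.5]
contact_force: [0.8, -2.9, 7.8]
```

```bash

python3 steer.py '0 0 0 0 0 2 0;0 0 0 0 0 0 0'|grep -E "eef|cont"
python3 steer.py '0 0 0 0 0 2 0;0 0 0 0 0 0 0'|grep -E "eef|cont"
python3 steer.py '0 0 0 0 0 1 0;0 0 0 0 0 0 0'|grep -E "eef|cont"
```

```text
eef_pos: [477.5, 77.0, 135.6]
contact_force: [0.9, -2.6, 7.6]
eef_pos: [477.7, 77.0, 135.0]
contact_force: [-4.3, -4.2, 26.5]
eef_pos: [477.7, 77.0, 134.8]
contact_force: [-9.3, -4.5, 36.4]
```

```bash

python3 steer.py '0 0 0 0 8 -21 0;0 0 0 0 9 -20 0;0 0 0 0 9 -20 0;0 0 0 0 9 -20 0;0 0 0 0 9 -20 0'|grep -E "eef|cont"
python3 steer.py '0 0 0 0 0 0 0;0 0 0 0 0 0 0;0 0 0 0 0 0 0'|grep -E "eef|cont"
python3 steer.py '0 0 0 0 -8 20 0;0 0 0 0 -11 22 0;0 0 0 0 -11 22 0;0 0 0 0 -8 20 0;0 0 0 0 -6 12 0'|grep -E "eef|cont"
python3 steer.py '0 0 0 0 0 4 0;0 0 0 0 0 0 0;0 0 0 0 0 0 0'|grep -E "eef|cont"
```

```text
eef_pos: [481.2, 121.2, 233.8]
contact_force: [0.6, -0.0, -0.4]
eef_pos: [480.8, 120.6, 232.0]
contact_force: [-0.9, 0.2, 0.5]
eef_pos: [475.9, 76.6, 134.7]
contact_force: [-1.9, 6.6, 47.9]
eef_pos: [476.2, 76.9, 134.7]
contact_force: [-11.1, 0.7, 43.7]
```

```bash

for k in 1; do python3 steer.py '0 0 0 0 8 -22 0;0 0 0 0 9 -20 0;0 0 0 0 9 -20 0;0 0 0 0 9 -20 0;0 0 0 0 9 -20 0'|grep -E "eef|cont"; done
python3 steer.py '0 0 0 0 0 0 0;0 0 0 0 0 0 0;0 0 0 0 -8 20 0;0 0 0 0 -11 22 0;0 0 0 0 -11 22 0'|grep -E "eef|cont"
python3 steer.py '0 0 0 0 -8 20 0;0 0 0 0 -6 12 0;0 0 0 0 0 4 0;0 0 0 0 0 0 0;0 0 0 0 0 0 0'|grep -E "eef|cont"
python3 steer.py '0 0 0 0 8 -20 0;0 0 0 0 9 -20 0;0 0 0 0 9 -20 0;0 0 0 0 9 -20 0;0 0 0 0 9 -20 0'|grep -E "eef|cont"
python3 steer.py '0 0 0 0 0 0 0;0 0 0 0 0 0 0;0 0 0 0 -8 20 0;0 0 0 0 -11 22 0;0 0 0 0 -11 22 0'|grep -E "eef|cont"
python3 steer.py '0 0 0 0 -8 20 0;0 0 0 0 -6 12 0;0 0 0 0 0 4 0;0 0 0 0 0 0 0;0 0 0 0 0 0 0'|grep -E "eef|cont"
```

```text
eef_pos: [480.5, 120.5, 234.2]
contact_force: [-0.2, -1.5, -1.2]
eef_pos: [478.5, 90.3, 169.6]
contact_force: [4.7, 2.8, 7.0]
eef_pos: [475.5, 76.1, 135.0]
contact_force: [-6.6, -2.4, 31.0]
eef_pos: [480.1, 120.1, 233.4]
contact_force: [0.5, -0.3, -0.0]
eef_pos: [478.2, 90.0, 169.2]
contact_force: [5.2, 1.6, 6.8]
eef_pos: [475.3, 76.1, 135.0]
contact_force: [-8.1, -0.1, 34.0]
```

```bash

python3 steer.py '0 0 0 0 8 -20 0;0 0 0 0 9 -20 0;0 0 0 0 9 -20 0;0 0 0 0 9 -20 0;0 0 0 0 9 -20 0'|grep -E "eef|cont"
python3 steer.py '0 0 0 0 0 0 0;0 0 0 0 0 0 0;0 0 0 0 -8 20 0;0 0 0 0 -11 22 0;0 0 0 0 -11 22 0'|grep -E "eef|cont"
python3 steer.py '0 0 0 0 -8 20 0;0 0 0 0 -6 12 0;0 0 0 0 0 4 0;0 0 0 0 0 0 0;0 0 0 0 0 0 0'|grep -E "eef|cont"
python3 steer.py '0 0 0 0 8 -20 0;0 0 0 0 9 -20 0;0 0 0 0 9 -20 0;0 0 0 0 9 -20 0;0 0 0 0 9 -20 0'|grep -E "eef|cont"
python3 steer.py '0 0 0 0 0 0 0;0 0 0 0 0 0 0;0 0 0 0 -8 20 0;0 0 0 0 -11 22 0;0 0 0 0 -11 22 0'|grep -E "eef|cont"
python3 steer.py '0 0 0 0 -8 20 0;0 0 0 0 -6 12 0;0 0 0 0 0 4 0;0 0 0 0 0 0 0;0 0 0 0 0 0 0'|grep -E "eef|cont"
python3 steer.py '0 0 0 0 8 -20 0;0 0 0 0 9 -20 0;0 0 0 0 9 -20 0;0 0 0 0 9 -20 0;0 0 0 0 9 -20 0'|grep -E "eef|cont"
python3 steer.py '0 0 0 0 0 0 0;0 0 0 0 0 0 0;0 0 0 0 -8 20 0;0 0 0 0 -11 22 0;0 0 0 0 -11 22 0'|grep -E "eef|cont"
python3 steer.py '0 0 0 0 -8 20 0;0 0 0 0 -6 12 0;0 0 0 0 0 4 0;0 0 0 0 0 0 0;0 0 0 0 0 0 0'
```

```text
eef_pos: [479.9, 120.0, 233.1]
contact_force: [-0.1, -0.3, -0.8]
eef_pos: [478.3, 90.0, 169.3]
contact_force: [4.9, 1.7, 11.7]
eef_pos: [476.0, 76.2, 135.0]
contact_force: [-6.0, -1.1, 32.6]
eef_pos: [479.8, 119.9, 232.9]
contact_force: [0.8, -0.6, -0.7]
eef_pos: [478.6, 90.1, 169.5]
contact_force: [5.1, 2.8, 11.4]
eef_pos: [476.0, 76.1, 135.0]
contact_force: [-5.9, -0.9, 33.3]
eef_pos: [479.7, 119.9, 232.7]
contact_force: [1.0, -0.4, 0.2]
eef_pos: [478.6, 90.2, 169.4]
contact_force: [3.8, 4.5, 10.2]
clock: 25.15
eef_pos: [476.0, 76.3, 135.0]
tcp_rot: [-3.141, -0.008, 3.038]
contact_force: [-5.4, 0.1, 32.9]
opening: 0.0
grasp_force: 16.6
```

Stroke force went up from about 7 N to 11 N, so the jaw is tight and the drive is slipping. I'll raise the lever, back well off and look.

```bash

python3 steer.py '0 0 0 0 8 -20 0;0 0 0 0 9 -20 0;0 0 0 0 9 -20 0;0 0 0 0 9 -20 0;0 0 0 0 9 -20 0'|grep -E "eef|cont"
python3 steer.py '0 0 0 0 0 -40 0;0 0 0 0 0 -40 0;0 0 0 20 -30 0 0;0 0 0 20 -35 0 0;0 0 0 20 -35 0 0'|grep -E "eef|cont"
python3 steer.py '0 0 0 20 -35 0 0;0 0 0 20 -35 0 0;0 0 0 20 -35 0 0;0 0 0 0 0 0 0;0 0 0 0 0 0 0'|grep -E "eef|cont"
python3 - <<'E'
from h import *
i=np.hstack([cv2.resize(r.grab_frame("side")[180:400,310:440,::-1],None,fx=2.7,fy=2.7),cv2.resize(r.grab_frame("top")[200:310,150:310,::-1],None,fx=2.7,fy=2.7).copy() if 0 else cv2.resize(r.grab_frame("top")[170:390,155:315,::-1],None,fx=2.7,fy=2.7)])
cv2.imwrite("pics/z.png",i);print(i.shape)
E
```

```text
eef_pos: [479.7, 119.9, 232.7]
contact_force: [0.7, 0.6, 0.0]
eef_pos: [410.2, 26.1, 312.8]
contact_force: [0.4, -2.2, 0.7]
eef_pos: [339.5, -72.6, 313.5]
contact_force: [0.7, 0.6, 0.3]
(594, 783, 3)
```

View pics/z.png

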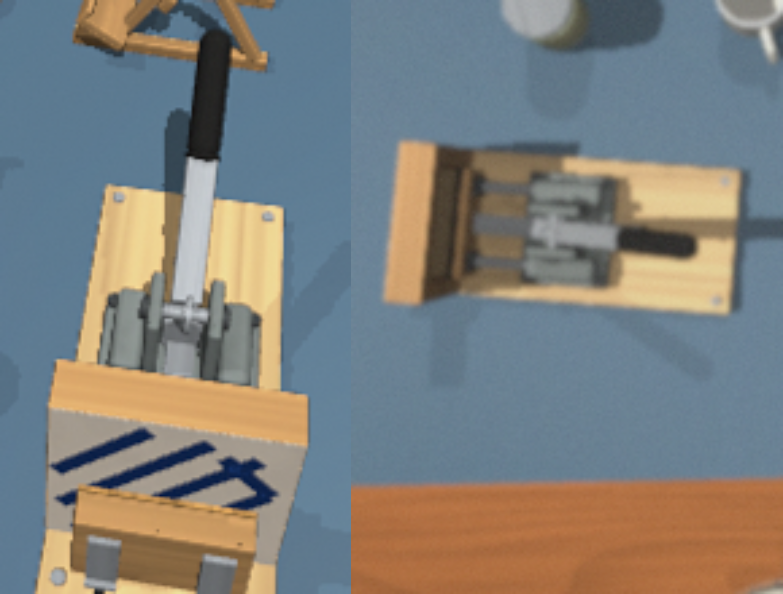

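The panel stands upright and square between the jaws. The sliding jaw is pressed against it at about (455,225), the lever is up and the robot is clear.

```bash
python3 -c "
from rig import r
print(r.sign_off())"
```

```text
the job is handed in; nothing more can be done
None
```

The panel is off the easel and standing upright and square in the vise, gripped tight after seven full strokes. The lever is back up, the robot is clear, the jar, mug and tape roll were left alone, and the job is handed in; the sign-off returned no verdict.

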